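# Crack the sealed dry box and hold it ajar

### The arm

A 7-joint arm with a two-finger parallel gripper is mounted at the origin on the work surface; the furniture and walls round the work are solid. World frame = base frame: x ahead of the robot, y to its left, z up, the work surface at z = 0. Lengths are in m, angles in rad, forces in N, time in s.
With the tool pointing down it reaches from about 0.425 to 0.825 m from the base axis. Payload 3.6 kg.
Tool frame: the origin (TCP) lies between the finger pads, 19 mm behind the fingertips; this is the grasp point; z points along the fingers, y is the line along which they close (so a half turn about z gives the same grasp; the last joint's range is limited). The gripper opens to 85 mm and grips with 20 to 120 N. Pads are 22 mm wide; open, the fingers measure 114 mm over their backs; the gripper's body (76 mm by 85 mm) begins 54 mm behind the grasp point. The pads swing forward as they close: fully open they stand 13 mm farther back than shut.
Start: joints at [-1.276, 0.615, -0.013, 1.423, 0.008, 1.103, -0.04], TCP at [0.205, 0.617, 0.25] pointing down, gripper open.
Joint ranges: [-3.12, 3.12], [-0.3, 2.06], [-1.34, 1.32], [0.26, 2.42], [-1.36, 4.5], [0.01, 1.98], [-2.84, 2.84]. Speed limits (rad/s): [2.79, 2.79, 3.14, 3.14, 3.14, 3.14, 3.14].

### API

Orientations are given as a unit quaternion [x, y, z, w].
In Python, from station import arm, snapshot, camera_info gives the robot as it stands (arm), with the cameras as plain functions. Calls block until the motion is done:
- arm.movep(position, orientation): joint-space move of the TCP to a pose.
- arm.line_to(position, velocity=0.15, ori=None): straight line of the TCP; ori=None keeps the orientation; velocity is the mean speed in m/s.
- arm.move_j(angles): joint-space move.
- arm.move_gripper(opening, effort=None): opening from 0.0 (shut) to 1.0 (fully open); effort is the grip in N (None keeps the last); returns when the fingers have stopped.
- arm.pause(seconds).
- arm.ik(position, orientation): joint angles nearest the present ones, or None.
- snapshot(name): name is "scene" or "side" or "wrist"; returns the picture (480x640x3 uint8, blue, green, red); there is no depth.
- camera_info(name): a dict with "fx", "fy", "cx", "cy" (pixels), "R" (3x3) and "t" (3): a world point X has camera coordinates R X + t; the wrist camera has in their place "T_tool_cam" (4x4, takes a point from camera to tool coordinates, whose origin is the TCP and whose axes are the flange's). Camera axes: x right, y down, z forward; pixel columns grow to the right and rows downward; lengths in m; the calibration is good to about 2 mm. A picture is of the moment at which its call begins: read the wrist's pose just before it. camera_info takes no time and is no camera call.
A pose or a line that the arm cannot do raises arm.MotionError and nothing moves.
- arm.finish_job(): hands the job in; it is judged then, once.
Readings, each from a call of its own:
- arm.read_time(): time.
- arm.read_joint_positions(): joint angles.
- arm.read_dq(): joint speeds.
- arm.read_effort(): joint torques, N m.
- arm.read_tool_pos(): TCP position.
- arm.read_eef_rot(): TCP orientation.
- arm.read_ft_force(): force on the tool from outside, world axes, zero at the start.
- arm.read_wrist_torque(): the same for the moment, N m.
- arm.read_opening(): opening from 0.0 (shut) to 1.0 (fully open).
- arm.read_finger_force(): force on a finger pad.
Only numpy, scipy, OpenCV 4.12 (cv2) and the standard library are available. Lean on these libraries where they do the work, as an engineer would, in place of code of your own. Each camera call takes 0.05 s, during which the arm holds its last target. There are 200 camera calls.

### The job

Vent the small white dry box of chocolates on the bench: take the red knob and swing the hold-down bar fully off the lid to the left, until no part of it is over the lid. Then pull the lid up by its steel handle until the sticky seal breaks, and finish still holding it steadily by the handle, only ajar, with the front edge about 3 cm up. Never let it fly wide open, and do not disturb the ribbon spools and the chocolate lying loose nearby.

Things in the scene. Friction and masses are not known exactly. Their poses are not given: they have to be found in the camera images.
- dry_box: white metal box fixed to the bench, 160 x 105 x 88 mm high to the lid's underside, with a round dial on its front; turned about the vertical from one run to the next. Origin: centre of its underside; its x axis points from the front (dial) to the back (hinges), y to its left, z up. The lid is 10 mm thick (top face at 98 mm). The hold-down bar's pin stands just behind the box
- sealed_lid (a joint): lid angle, rad: 0 shut, grows as the front edge rises (0.18 rad = 30 mm up), stop at 0.45. A sticky seal holds it: starting it takes 15 to 20 N upward at the handle; the pull halves by 0.025 rad and is gone by 0.06 rad; then the lid pulls down at the handle with only 1 to 4 N; let go, it falls shut. It cannot open while the hold-down bar lies over it
- lid_grip (a point): middle of the lid's handle, a round steel bar 12 mm thick and 80 mm long, lying along the box's y, on two posts (68 mm free between them) above the lid's front part; 26 mm of free space between bar and lid. The point is on the bar's axis: with the lid shut 130 mm above the bench and 140 mm in front of the hinge axis. It moves with the lid
- lid_hinge (a point): fixed point on the lid's hinge axis (which is parallel to the box's y), at the box's back edge, 88 mm above the bench; its axes are those of the box
- lid_front_edge (a point): middle of the lower front edge of the lid, 165 mm in front of the hinge axis, 88 mm above the bench with the lid shut; moves with the lid
- hold_down_bar (a joint): angle of the hold-down bar, rad: 0 when it points straight from its pin to the front, over the lid; grows as its tip swings to the box's left (clockwise seen from above); 1.57 when it points to the box's left, off the lid. Clear of the lid from about 1.25; stops at -0.4 and 1.9. Starts over the lid between -0.3 and 0.2. Light friction (0.06 N m): it stays where it is left
- bar_knob (a point): middle of the red upright round knob on the tip of the hold-down bar: 20 mm in diameter, 32 mm high, from 118 to 150 mm above the bench (the point is at 134 mm), 115 mm from the pin; moves with the bar
- bar_pivot (a point): fixed point on the upright axis of the hold-down bar's pin, 20 mm behind the lid's hinge axis; its axes are those of the box
- gold_ribbon: loose white spool of gold ribbon lying flat, 74 mm across, 19 mm high; origin under its centre. To be left alone
- purple_ribbon: loose white spool of purple ribbon lying flat, 70 mm across, 16 mm high; origin under its centre. To be left alone
- white_truffle: loose chocolate in a brown paper cup, 43 x 50 x 23 mm; origin under its centre. To be left alone

How it is judged:
By the outcome, as a careful person would: the job done as asked, in the order asked, and still so for the second after the job is handed in, while the arm keeps its last pose, push and grip.
It also fails if it takes over 48 s, if anything falls off the work surface, if the arm or the gripper's body presses on something with over 40 N, if the wrist force passes 120 N, or if a joint passes its speed limit or range.

## Working session

There is one attempt and no reset: what is moved stays moved. The work goes in short steps, each a Python script; the robot and the scene stay as the last script left them, time stands still between calls to the robot, and variables do not carry over. Pictures are saved under pics/ and viewed, at most 10 in all, crops included, and the job is handed in when it is done.

```bash
ls; mkdir -p pics; python3 - <<'E'
from station import arm, snapshot, camera_info
import cv2,numpy as np
a=snapshot("scene");b=snapshot("side")
cv2.imwrite("pics/scene.png",a);cv2.imwrite("pics/side.png",b)
for n in("scene","side","wrist"):print(n,camera_info(n))
print(arm.read_time(),arm.read_tool_pos(),arm.read_eef_rot(),arm.read_ft_force())
E
```

```text
pics
station.py
scene {'fx': 442.2386560121645, 'fy': 442.2386560121645, 'cx': 324.12948851905804, 'cy': 235.10136070087358, 'R': array([[ 0.47532483, -0.87979353, -0.0054449 ],
       [-0.66272017, -0.35396269, -0.65993363],
       [ 0.57867805,  0.31729129, -0.75130417]]), 't': array([-0.38172357,  0.28870815,  0.72410358])}
side {'fx': 593.0218091533807, 'fy': 593.0218091533807, 'cx': 325.2526696483818, 'cy': 241.0534346469591, 'R': array([[-0.89462816, -0.44656287, -0.01490161],
       [-0.21081489,  0.45127469, -0.86712643],
       [ 0.39395118, -0.77261424, -0.49786515]]), 't': array([0.30250706, 0.2789978 , 0.55252669])}
wrist {'fx': 331.75226506389356, 'fy': 331.75226506389356, 'cx': 322.3653033454724, 'cy': 244.14374146493628, 'T_tool_cam': array([[ 9.72223459e-04, -9.52132676e-01, -3.05683531e-01,
         7.97254783e-02],
       [ 9.99999288e-01,  7.14027470e-04,  9.56459380e-04,
        -7.53108558e-04],
       [-6.92409791e-04, -3.05684243e-01,  9.52132692e-01,
        -1.23799194e-01],
       [ 0.00000000e+00,  0.00000000e+00,  0.00000000e+00,
         1.00000000e+00]])}
0.1 [0.20473354 0.61624129 0.24896726] [ 1.59672322e-01  9.87169411e-01 -1.12717247e-03 -1.81549260e-04] [ 0.04701794 -0.64954039 -0.20024916]
```

View pics/scene.png

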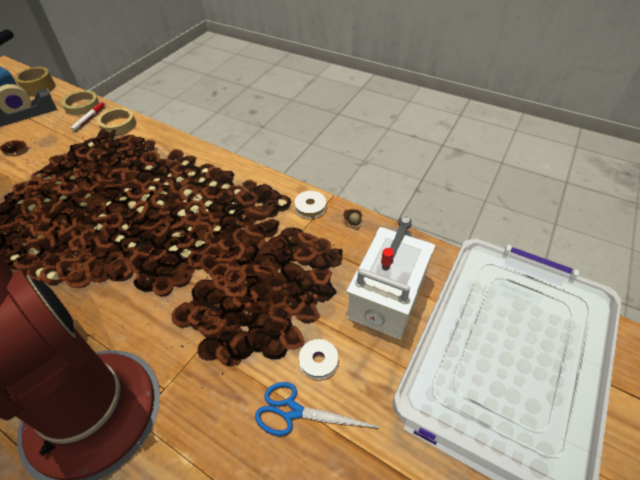

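View pics/side.png

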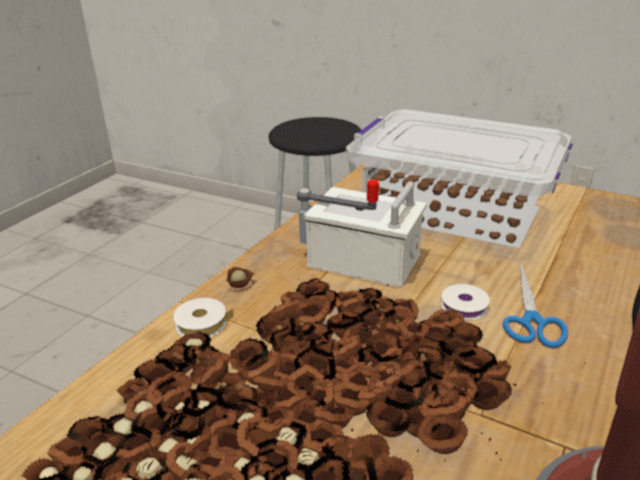

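The scene view shows the box with the knob at about (387,258), the handle from (360,273) to (408,293) and the pin at about (405,220). The side view has the knob at (373,192), the pin at (304,196) and the handle from (395,218) to (410,187). I'll measure these and zoom in.

```bash
cat > h.py <<'E'
import numpy as np,cv2
from station import arm, snapshot, camera_info
def ray(n,p):
    c=camera_info(n);R,t=np.array(c["R"]),np.array(c["t"])
    d=R.T@np.array([(p[0]-c["cx"])/c["fx"],(p[1]-c["cy"])/c["fy"],1]);return -R.T@t,d/np.linalg.norm(d)
def plane(n,p,z):
    o,d=ray(n,p);return o+d*(z-o[2])/d[2]
def tri(p,q):
    o1,d1=ray("scene",p);o2,d2=ray("side",q)
    s=np.linalg.lstsq(np.c_[d1,-d2],o2-o1,rcond=None)[0]
    a,b=o1+d1*s[0],o2+d2*s[1];return (a+b)/2,np.linalg.norm(a-b)
def red(im):
    h=cv2.cvtColor(im,cv2.COLOR_BGR2HSV)
    m=(((h[...,0]<8)|(h[...,0]>172))&(h[...,1]>200)&(h[...,2]>120)).astype(np.uint8)
    return m
E
python3 - <<'E'
from h import *
np.set_printoptions(precision=4,suppress=True)
P={}
for n in("scene","side"):
    im=cv2.imread(f"pics/{n}.png");m=red(im);k,l,s,c=cv2.connectedComponentsWithStats(m)
    for i in range(1,k):
        if s[i,4]>40:print(n,s[i],c[i])
print(tri((387,258),(373,192)))
a=cv2.imread("pics/scene.png")[205:345,335:445];b=cv2.imread("pics/side.png")[165:290,290:430]
a=cv2.resize(a,(390,int(390*140/110)));b=cv2.resize(b,(400,int(400*125/140)))
o=np.zeros((500,800,3),np.uint8);o[:a.shape[0],:390]=a;o[:b.shape[0],400:]=b;cv2.imwrite("pics/z.png",o)
E
```

```text
scene [383 249  10   8  67] [387.791  252.3582]
side [368 180  10  22 202] [372.4109 190.1931]
(array([ 0.4195, -0.331 ,  0.134 ]), np.float64(2.1318614996558475e-05))
```

View pics/z.png

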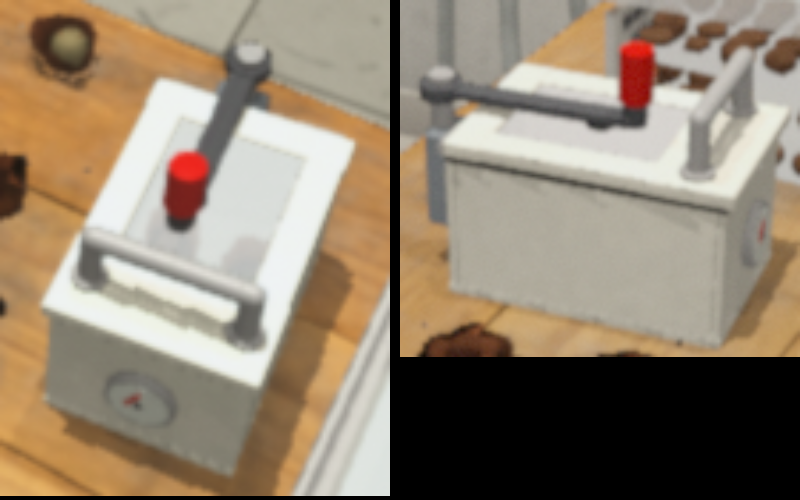

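The zoom shows clear handle ends, lid corners and the pin. Next I triangulate them and compare with the given sizes.

```bash
python3 - <<'E'
from h import *
np.set_printoptions(precision=4,suppress=True)
S=lambda x,y:(335+x/3.545,205+y/3.545)
D=lambda x,y:(290+(x-400)/2.857,165+y/2.857)
k=tri(S(186,191),D(637,76));pn=tri(S(248,58),D(439,86))
hl=tri(S(93,236),D(697,118));hr=tri(S(256,298),D(744,57))
for n,v in dict(knob=k,pin=pn,hl=hl,hr=hr).items():print(n,*v)
print("len",np.linalg.norm(hl[0]-hr[0]),"knob-pin",np.linalg.norm((k[0]-pn[0])[:2]))
L=[plane("scene",S(*p),.098)[:2] for p in((158,80),(353,146),(45,308),(262,384))]
bl,br,fl,fr=L;print(np.array(L))
print("sizes",np.linalg.norm(bl-br),np.linalg.norm(fl-fr),np.linalg.norm(bl-fl),np.linalg.norm(br-fr))
x=(bl+br-fl-fr);y=(bl+fl-br-fr);print("yaw from x",np.arctan2(x[1],x[0]),"from y",np.arctan2(-y[0],y[1]))
h=(hl[0]-hr[0]);print("handle yaw",np.arctan2(-h[0],h[1]))
a=plane("scene",S(93,236),.13);b=plane("scene",S(256,298),.13);h=a-b;print(a,b,np.linalg.norm(h),np.arctan2(-h[0],h[1]),(a+b)/2)
for n,p in dict(gold=(310,203),purp=(318,358),truf=(353,216),tubc=(472,243),tub2=(398,408)).items():print(n,plane("scene",p,.015))
print("tub rim",tri((468,246),(390,115)))
for p in((468,243),(398,405)):print([plane("scene",p,z) for z in(.1,.15)])
E
```

```text
knob [ 0.4195 -0.3323  0.1335] 0.0015661954974033913
pin [ 0.5361 -0.3211  0.1104] 0.0013820553084840147
hl [ 0.3747 -0.3035  0.1312] 0.0005686452710307212
hr [ 0.378  -0.3848  0.1312] 0.0005843612574766493
len 0.08134466642022452 knob-pin 0.11711401928379786
[[ 0.5101 -0.2809]
 [ 0.5153 -0.3902]
 [ 0.3474 -0.2927]
 [ 0.3572 -0.4006]]
sizes 0.10942834510682634 0.10830156874458836 0.16312443734691154 0.15845983489889606
yaw from x 0.06894213648960651 from y 0.0685646603765347
handle yaw 0.04080092985778572
[ 0.3752 -0.3033  0.13  ] [ 0.3785 -0.3847  0.13  ] 0.08149059150384692 0.040490395382046865 [ 0.3768 -0.344   0.13  ]
gold [ 0.5777 -0.0848  0.015 ]
purp [ 0.2515 -0.286   0.015 ]
truf [ 0.5871 -0.1904  0.015 ]
tubc [ 0.6345 -0.4476  0.015 ]
tub2 [ 0.2371 -0.4407  0.015 ]
tub rim (array([ 0.4387, -0.4482,  0.2159]), np.float64(0.005185098785900747))
[array([ 0.5503, -0.4429,  0.1   ]), array([ 0.5032, -0.4445,  0.15  ])]
[array([ 0.2075, -0.4418,  0.1   ]), array([ 0.1874, -0.4435,  0.15  ])]
```

The measurements fit: knob z 0.1335, handle z 0.131 and 81 mm long, knob to pin 117 mm, lid about 160 x 109 mm, yaw about 0.06. Next I plan the waypoints and check IK, then move.

```bash
cat >> h.py <<'E'
from scipy.spatial.transform import Rotation as Ro
YAW=.06
def q(az,tilt=0):
    """tool down, tool y at world azimuth az; tilt lid-wise about the box's y axis"""
    y=np.array([np.cos(az),np.sin(az),0]);z=np.array([0,0,-1.]);M=np.c_[np.cross(y,z),y,z]
    # front edge rises: rotation about +y_box lifts the -x side
    by=np.array([-np.sin(YAW),np.cos(YAW),0]);return (Ro.from_rotvec(by*tilt)*Ro.from_matrix(M)).as_quat()
PIN=np.array([.5355,-.3215]);R=.115
def knob(b,z=.136):
    w=np.pi+YAW-b;return np.r_[PIN+R*np.array([np.cos(w),np.sin(w)]),z]
bx=np.array([np.cos(YAW),np.sin(YAW),0])
G=np.array([.3768,-.344,.130]);H=G+.14*bx;H[2]=.088
def grip(th):
    by=np.array([-np.sin(YAW),np.cos(YAW),0]);return H+Ro.from_rotvec(by*th).apply(G-H)
E
python3 - <<'E'
from h import *
np.set_printoptions(precision=3,suppress=True)
print(knob(-.036),grip(.18))
for s in(np.pi/2,-np.pi/2):
    for b in(-.036,.5,1,1.5):
        print(s,b,arm.ik(knob(b),q(YAW-b+s)))
    print(arm.ik(knob(-.036,.24),q(YAW+s)),arm.ik(knob(1.5,.24),q(YAW+s-1.5)))
for s in(0,np.pi):print(s,arm.ik(G+[0,0,.1],q(YAW+s)),arm.ik(G,q(YAW+s)),arm.ik(grip(.18),q(YAW+s,.18)),arm.ik(grip(.18),q(YAW+s)))
E
```

```text
[ 0.421 -0.333  0.136] [ 0.387 -0.343  0.154]
1.5707963267948966 -0.036 [ 0.428  0.603  0.306  1.889 -0.272  0.69   2.561]
1.5707963267948966 0.5 [ 0.272  0.58   0.374  1.962 -0.333  0.659  1.986]
1.5707963267948966 1 [ 0.131  0.601  0.429  1.935 -0.381  0.685  1.423]
1.5707963267948966 1.5 [ 0.008  0.67   0.533  1.827 -0.469  0.772  0.92 ]
[ 0.153  0.536  0.74   1.782 -0.425  0.989  2.692] [-0.186  0.616  0.872  1.719 -0.531  1.061  0.995]
-1.5707963267948966 -0.036 [-0.011  0.884  1.15   1.902 -0.957  1.041  0.092]
-1.5707963267948966 0.5 [-0.13   0.841  1.132  1.973 -0.943  0.986 -0.533]
-1.5707963267948966 1 [-0.231  0.853  1.132  1.945 -0.943  1.002 -1.153]
-1.5707963267948966 1.5 [-0.276  0.902  1.132  1.836 -0.947  1.065 -1.772]
[-0.032  0.687  1.135  1.787 -0.689  1.129 -0.175] [-0.295  0.727  1.135  1.722 -0.713  1.17  -1.967]
0 [ 0.097  0.573  0.943  1.867 -0.554  0.988  1.343] [ 0.202  0.691  0.787  1.975 -0.703  0.772  1.466] [ 0.176  0.693  0.728  1.835 -0.385  0.915  1.125] [ 0.208  0.642  0.75   1.933 -0.603  0.804  1.354]
3.141592653589793 [ 0.014  0.659  1.136  1.869 -0.685  1.071 -1.655] [ 0.048  0.853  1.132  1.979 -0.961  0.983 -1.412] [-0.002  0.869  1.132  1.84  -0.707  1.077 -1.681] [ 0.032  0.811  1.133  1.938 -0.89   1.007 -1.493]
```

```bash
python3 - <<'E'
from h import *
np.set_printoptions(precision=4,suppress=True)
A=YAW+np.pi/2-.25
arm.movep(knob(-.036,.26),q(A));print(arm.read_time(),arm.read_joint_positions())
arm.move_gripper(.6)
arm.line_to(knob(-.036,.20))
T=arm.read_tool_pos();Q=arm.read_eef_rot()
im=snapshot("wrist");cv2.imwrite("pics/w1.png",im)
c=camera_info("wrist");M=np.array(c["T_tool_cam"]);Rw=Ro.from_quat(Q).as_matrix()
k,l,s,cc=cv2.connectedComponentsWithStats(red(im));i=1+np.argmax(s[1:,4]);print(s[i],cc[i])
print(T,"ft",arm.read_ft_force(),arm.read_time())
# where should the knob (top, middle) be in the image
for z in(.15,.134):
    X=np.r_[knob(-.036)[:2],z];p=M[:3,:3].T@(Rw.T@(X-T)-M[:3,3]);print(p[:2]/p[2]*c["fx"]+[c["cx"],c["cy"]])
E
```

```text
3.4917 [ 0.0551  0.5649  0.9164  1.7564 -0.5043  1.075   2.5278]
[312 263  31  31 732] [327.2992 278.638 ]
[ 0.4211 -0.3331  0.2004] ft [ 0.4995 -0.4454 -0.1708] 4.525
[323.9544 283.4   ]
[323.8389 272.5808]
```

View pics/w1.png

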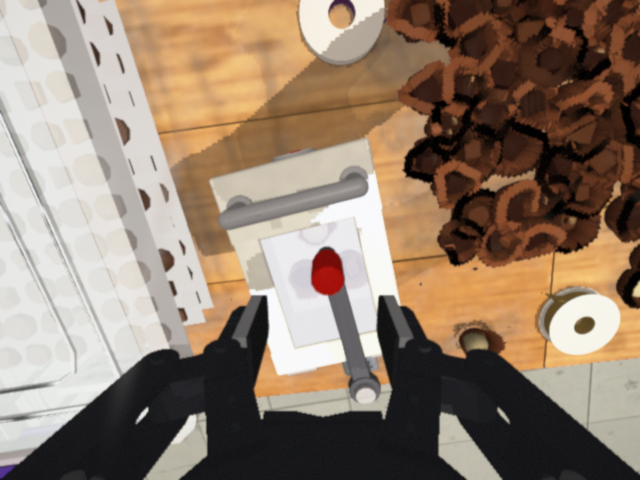

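The wrist view has the knob at (327,279), within 2 mm of the prediction. The handle runs from (222,218) to (367,186) and the pin is at (364,388). Now I refine the handle and pin, then grasp and swing the bar.

```bash
python3 - <<'E'
from h import *
np.set_printoptions(precision=4,suppress=True)
T=arm.read_tool_pos();Rw=Ro.from_quat(arm.read_eef_rot()).as_matrix();c=camera_info("wrist");M=np.array(c["T_tool_cam"])
def wp(p,z):
    d=Rw@M[:3,:3]@np.array([(p[0]-c["cx"])/c["fx"],(p[1]-c["cy"])/c["fy"],1]);o=T+Rw@M[:3,3];return o+d*(z-o[2])/d[2]
a,b=wp((222,218),.13),wp((367,186),.13);h=b-a;print(a,b,(a+b)/2,np.linalg.norm(h),"yaw",np.arctan2(-h[0],h[1]))
print("pin",wp((364,388),.12),"knob",wp((327.3,278.6),.145))
A=YAW+np.pi/2-.25
arm.line_to(knob(-.036,.139),velocity=.08)
arm.move_gripper(0,effort=30)
print(arm.read_time(),"opening",arm.read_opening(),"ff",arm.read_finger_force(),"ft",arm.read_ft_force())
if not .17<arm.read_opening()<.30: raise SystemExit("bad grasp")
for b in np.linspace(-.036,1.55,10)[1:]:
    arm.line_to(knob(b,.139),velocity=.1,ori=q(A-(b+.036)*.9))
    print(round(b,2),arm.read_ft_force(),arm.read_tool_pos())
print(arm.read_time(),arm.read_opening(),arm.read_joint_positions())
cv2.imwrite("pics/s2.png",snapshot("scene"))
E
```

```text
[ 0.3768 -0.3868  0.13  ] [ 0.3743 -0.2983  0.13  ] [ 0.3755 -0.3425  0.13  ] 0.08848898041287875 yaw 0.028773681941833974
pin [ 0.5253 -0.3218  0.12  ] knob [ 0.4211 -0.3308  0.145 ]
5.8167 opening 0.22560266200993417 ff 29.560308158397675 ft [0.0708 1.4971 2.7481]
0.14 [-0.0074 -1.4021  2.3232] [ 0.4211 -0.313   0.1395]
0.32 [-0.2599 -0.4305  3.5458] [ 0.4242 -0.2928  0.1394]
0.49 [-1.8697  1.2247  5.6807] [ 0.4309 -0.2733  0.1393]
0.67 [-0.3479  1.536   5.4932] [ 0.4415 -0.2552  0.1393]
0.85 [-2.0618  0.6635  5.4203] [ 0.454  -0.2403  0.1393]
1.02 [-1.4479  1.8561  6.5663] [ 0.4695 -0.2268  0.1392]
1.2 [-1.2396  1.6065  7.0465] [ 0.4874 -0.2162  0.1392]
1.37 [-0.9567  3.5642  6.6364] [ 0.5069 -0.209   0.1392]
1.55 [-0.7455  3.3391  6.9024] [ 0.5263 -0.2056  0.1392]
8.9667 0.22481742582865935 [-0.287   0.921   1.1638  1.818  -0.9627  1.104   1.1964]
```

View pics/s2.png

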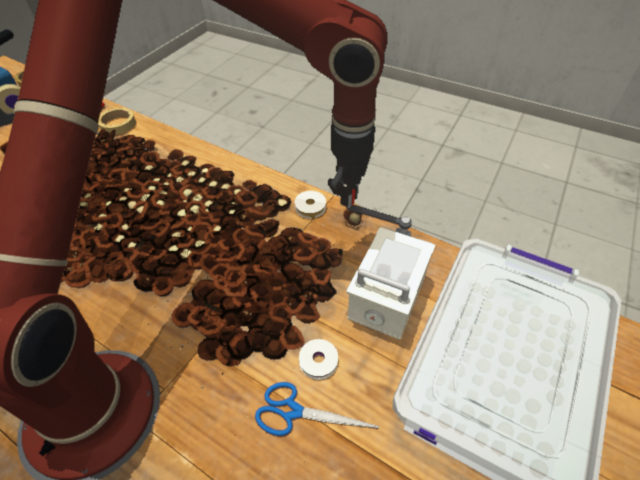

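The bar now points to the box's left, with the knob at about (352,200), clear of the lid, and nothing else has been moved. Next I release the knob and go to the handle.

```bash
python3 - <<'E'
from h import *
np.set_printoptions(precision=4,suppress=True)
G[:]=[.3764,-.3432,.130]
arm.move_gripper(.5)
arm.line_to(knob(1.55,.22),velocity=.12)
cv2.imwrite("pics/s3.png",snapshot("scene"))
arm.movep(G+[0,0,.09],q(YAW))
arm.move_gripper(.6)
arm.line_to(G+[0,0,.05],velocity=.1)
print(arm.read_time(),arm.read_joint_positions(),"ft",arm.read_ft_force())
T=arm.read_tool_pos();print(T)
cv2.imwrite("pics/w3.png",snapshot("wrist"));cv2.imwrite("pics/d3.png",snapshot("side"))
o=np.hstack([cv2.resize(cv2.imread("pics/w3.png"),(400,300)),cv2.resize(cv2.imread("pics/d3.png")[120:330,260:540],(400,300))])
o2=np.hstack([cv2.resize(cv2.imread("pics/s3.png")[160:370,290:570],(400,300)),np.zeros((300,400,3),np.uint8)])
cv2.imwrite("pics/c3.png",np.vstack([o,o2]))
E
```

```text
11.8667 [ 0.0253  0.7586  1.1489  1.9319 -0.8248  1.0237  1.6146] ft [ 0.4077 -0.0337  0.322 ]
[ 0.3763 -0.3434  0.18  ]
```

View pics/c3.png

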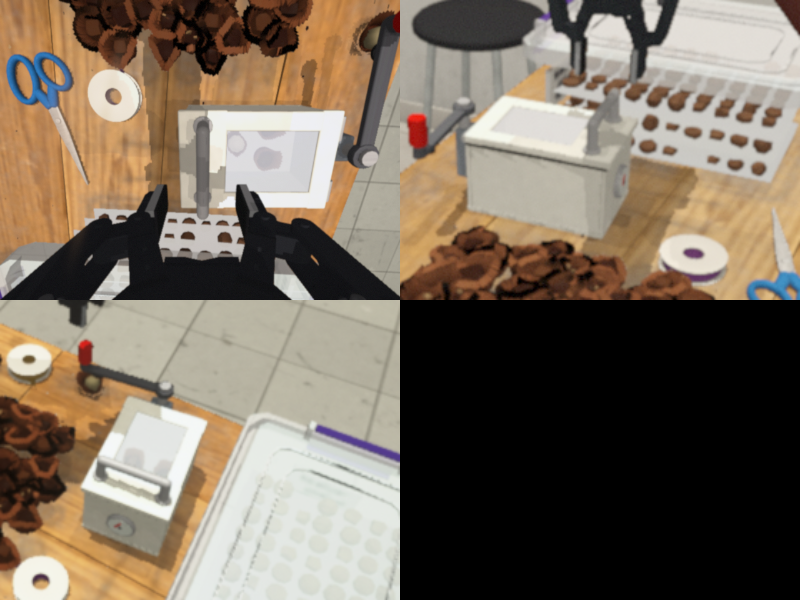

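The bar is clear and the truffle and spools are in place. In the wrist view the handle is vertical and centred between the fingers. Next I grasp it and pull in small steps.

```bash
python3 - <<'E'
from h import *
np.set_printoptions(precision=4,suppress=True)
G[:]=[.3764,-.3432,.130];H[:]=G+.14*bx;H[2]=.088
arm.line_to(G,velocity=.06);print("ft",arm.read_ft_force())
arm.move_gripper(0,effort=80)
print(arm.read_time(),"op",arm.read_opening(),"ff",arm.read_finger_force(),"ft",arm.read_ft_force(),arm.read_tool_pos())
if not .08<arm.read_opening()<.2: raise SystemExit("bad grasp")
for th in(.01,.02,.03,.045,.06,.08):
    arm.line_to(grip(th),velocity=.02,ori=q(YAW,th))
    print(th,arm.read_ft_force(),arm.read_tool_pos()-grip(th),arm.read_opening())
    if np.linalg.norm(arm.read_ft_force())>60:break
print(arm.read_time())
E
```

```text
ft [ 0.4125  0.1618 -0.5024]
13.4083 op 0.10617147498205767 ff 78.0716335773468 ft [1.3957 1.7347 4.428 ] [ 0.3773 -0.3432  0.1305]
0.01 [ 2.0532 -2.0538 -6.5779] [ 0.0005  0.     -0.0006] 0.11093587974939881
0.02 [  3.3089  -3.7639 -11.4028] [ 0.0003  0.     -0.0011] 0.10750650302354343
0.03 [ 3.7973 -2.5463 -9.0678] [ 0.0005 -0.     -0.0003] 0.10927640471381846
0.045 [ 4.9075 -0.8323 -5.8721] [ 0.0007 -0.      0.0002] 0.11176097707567505
0.06 [ 5.1487 -1.114  -3.7454] [ 0.0007 -0.      0.0004] 0.11318750261660847
0.08 [ 5.4102 -1.2831 -1.57  ] [ 0.0007 -0.      0.0004] 0.10821518083013076
14.975
```

```bash
python3 - <<'E'
from h import *
np.set_printoptions(precision=4,suppress=True)
G[:]=[.3764,-.3432,.130];H[:]=G+.14*bx;H[2]=.088
for th in(.11,.145,.18):
    arm.line_to(grip(th),velocity=.03,ori=q(YAW,th))
    print(th,arm.read_ft_force(),arm.read_tool_pos()-grip(th),arm.read_opening(),arm.read_finger_force())
arm.pause(.5);print(arm.read_time(),arm.read_ft_force())
d=snapshot("side");s=snapshot("scene")
cv2.imwrite("pics/c4.png",np.hstack([cv2.resize(d[120:330,260:470],(400,400)),cv2.resize(s[160:370,290:500],(400,400))]))
E
```

```text
0.11 [ 4.879  -1.2013 -2.9536] [ 0.0006 -0.      0.0001] 0.10825665485695676 79.93282914161682
0.145 [ 5.9768 -0.696  -3.6633] [ 0.0005 -0.0001 -0.    ] 0.10918435803354552 80.00758051872253
0.18 [ 5.761  -0.019  -4.8118] [ 0.0004 -0.     -0.0002] 0.10672497227355567 80.00337839126587
16.4083 [ 5.7593 -1.11   -3.6072]
```

View pics/c4.png

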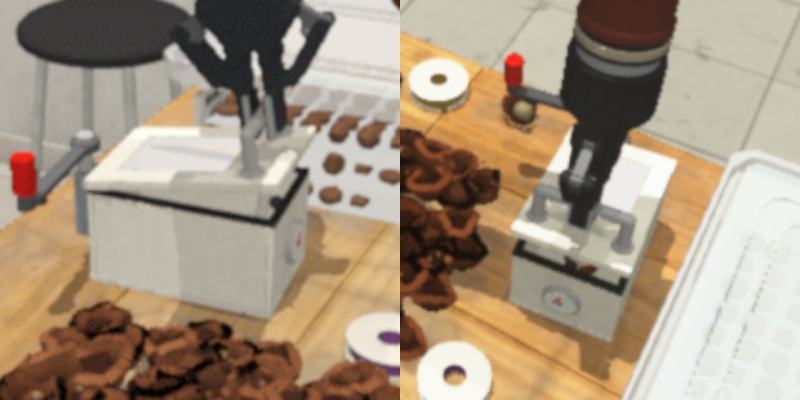

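The picture shows the lid ajar by about 28–30 mm at the front, still held by the handle. The bar is clear to the left, and the spools and truffle are untouched.

```bash
python3 -c "
from station import arm, snapshot, camera_info
print(arm.read_ft_force(),arm.read_time());print(arm.finish_job())"
```

```text
[ 6.54578267 -1.18080524 -3.7158834 ] 16.5083
the job is handed in; nothing more can be done
None
```

The job is handed in at 16.5 s: the hold-down bar is swung off the lid to the left, the seal is broken, and the gripper still holds the lid by its handle, front edge about 3 cm up (commanded 0.18 rad; the side view shows about 28–30 mm), with the spools and chocolate left alone.

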